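# Deal out the heels in pairs

## Robot

A 6-joint arm with a two-finger parallel gripper is mounted at the origin on the work surface. World frame = base frame: x ahead of the robot, y to its left, z up, the work surface at z = 0. Lengths are in m, angles in degrees, forces in N, time in s.
With the tool pointing down it reaches from about 0.35 to 0.875 m from the base axis. Payload 4.2 kg.
Tool frame: the origin (TCP) lies between the finger pads; the fingertips stand 17 mm ahead of it and the grasp point (between the pads) lies 2 mm behind it; z points along the fingers, y is the line along which they close (so a half turn about z gives the same grasp; the last joint's range is limited). The gripper opens to 87 mm and grips with 3 to 60 N. Pads are 19 mm wide; open, the fingers measure 117 mm over their backs; the gripper's body (75 mm by 190 mm) begins 51 mm behind the grasp point.
Start: joints at [91.994, 22.042, 0.453, 0, -68.411, -14.817], TCP at [0.139, 0.609, 0.24] pointing down, gripper open.
Joint ranges: [-179.83, 179.83], [-69.29, 118.12], [-61.27, 80.66], [-181.25, 117.63], [-171.15, -9.14], [-177.46, 177.46]. Speed limits (degrees/s): [159.86, 159.86, 180, 180, 180, 180].

## Interface

Orientations are given as a 3x3 rotation matrix whose columns are the frame's x, y, z axes.
In Python, from station import r gives the robot as it stands.
- The arm moves only by the tool servo_tool, never from a script. Its argument "targets" is a list of rows, each a list of 5 numbers: the shift along the world's x, y, z in units of 30 mm (1.0 is 30 mm), then the turn about the world's z in rad, then the finger opening in mm, from 0 to 87. In form: [[x, y, z, turn, gripper], ...]. A call has exactly 5 rows; each row is the pose to reach, as a shift and turn from the pose commanded when the call began; what a row does not reach only later rows make up. A row lasts 1/12 s, in which the tool goes at most 41.7 mm and 7.16 degrees, less where a joint would pass 70% of its speed; a pose out of reach is approached as far as the arm can. A call with a gripper value outside its range is refused whole. The fingers move at their own pace and stop on an object; the grip force is fixed at half the most. Time passes only in rows, so rows that repeat a pose let the fingers close, or fill a call up. It gives the time, the measured TCP pose, the force, the opening and the grip force at its end, in the units of the state.
- r.sense(): the state, without advancing time (a new reading comes with each control period).
- r.capture(name): name is "side" or "top" or "wrist"; returns a dict with "pixels" (384x512x3 uint8, red, green, blue), "fx", "fy", "cx", "cy" (pixels), "world_from_camera" (4x4, takes a point from camera to world coordinates). Camera axes: x right, y down, z forward; pixel columns grow to the right and rows downward; lengths in m; the calibration is good to about 2 mm. A picture is of the moment at which its call begins. There is no depth.
- r.finish_job(): hands the job in; it is judged then, once.
The state is a dict: "time_s": time; "joints": joint angles; "joint_velocities": joint speeds; "effort": joint torques, N m; "tcp_pos": TCP position; "ee_rot": TCP orientation; "wrist_force": force on the tool from outside, world axes, zero at the start; "moment": the same for the moment, N m; "gripper_width": opening from 0.0 (shut) to 1.0 (fully open); "gripper_force": force on a finger pad.
Only numpy, scipy, OpenCV 4.12 (cv2) and the standard library are available. Lean on these libraries where they do the work, as an engineer would, in place of code of your own. Each camera call takes 0.05 s, during which the arm holds its last target. There are 200 camera calls.

## Task

Carry on dealing the shoe heels from the top of the stack, one to each tray in turn: first every tray gets its left heel (one tray already has it; the lefts are on top), then every tray its right heel, until each of the three trays holds one pair and the stack is used up. Lay each heel flat on the tray's floor, the right way round for its pair: straight front edge squarely towards the green ticket, left heel in the left half and right heel in the right half as you look towards the ticket, so that the cut-off corners face each other. Set the heels down rather than dropping them, and leave the heel already dealt and the other things on the bench where they are.

Things in the scene. Friction and masses are not known exactly. Their poses are not given: they have to be found in the camera images.
- stack_board: plywood board 100 x 86 x 16 mm, fixed, lying on the bench beyond the trays, on which the stack of heels stands; origin at the centre of its underside, z up
- tray_1: holds heel left_1 at the start; shallow blue tray, fixed, one of three in a row in any order. Inside 112 (x) by 232 mm (y), floor 5 mm and rim 22 mm above the bench, walls 4 mm. Green ticket on a 26 mm flange along its far long wall (+x), at rim height. Origin: centre of underside; x points to the ticket, y to the left of one facing it. Left heels go at +y
- tray_2: empty at the start; shallow blue tray, fixed, one of three in a row in any order. Inside 112 (x) by 232 mm (y), floor 5 mm and rim 22 mm above the bench, walls 4 mm. Green ticket on a 26 mm flange along its far long wall (+x), at rim height. Origin: centre of underside; x points to the ticket, y to the left of one facing it. Left heels go at +y
- tray_3: empty at the start; shallow blue tray, fixed, one of three in a row in any order. Inside 112 (x) by 232 mm (y), floor 5 mm and rim 22 mm above the bench, walls 4 mm. Green ticket on a 26 mm flange along its far long wall (+x), at rim height. Origin: centre of underside; x points to the ticket, y to the left of one facing it. Left heels go at +y
- left_1: left shoe heel, already lies, as it should, on the left half of tray_1. Brown stacked leather on black rubber, D-shaped, 72 mm long (x), 60 wide (y; parallel flat sides from x -6 to +22 mm: grasp there), 28 high, about 90 g. Origin: centre of underside; z up, +x to the straight front edge, round end at -x; inner front corner (at -y) cut off by 14 mm
- left_1_front (a point): middle of the straight front face of left_1: 36 mm along its x from the origin, 14 mm up
- left_2: left shoe heel, top of the stack at the start. Brown stacked leather on black rubber, D-shaped, 72 mm long (x), 60 wide (y; parallel flat sides from x -6 to +22 mm: grasp there), 28 high, about 90 g. Origin: centre of underside; z up, +x to the straight front edge, round end at -x; inner front corner (at -y) cut off by 14 mm
- left_2_front (a point): middle of the straight front face of left_2: 36 mm along its x from the origin, 14 mm up
- left_3: left shoe heel, second from the top. Brown stacked leather on black rubber, D-shaped, 72 mm long (x), 60 wide (y; parallel flat sides from x -6 to +22 mm: grasp there), 28 high, about 90 g. Origin: centre of underside; z up, +x to the straight front edge, round end at -x; inner front corner (at -y) cut off by 14 mm
- left_3_front (a point): middle of the straight front face of left_3: 36 mm along its x from the origin, 14 mm up
- right_1: right shoe heel, third from the top. Brown stacked leather on black rubber, D-shaped, 72 mm long (x), 60 wide (y; parallel flat sides from x -6 to +22 mm: grasp there), 28 high, about 90 g. Origin: centre of underside; z up, +x to the straight front edge, round end at -x; inner front corner (at +y) cut off by 14 mm
- right_1_front (a point): middle of the straight front face of right_1: 36 mm along its x from the origin, 14 mm up
- right_2: right shoe heel, fourth from the top. Brown stacked leather on black rubber, D-shaped, 72 mm long (x), 60 wide (y; parallel flat sides from x -6 to +22 mm: grasp there), 28 high, about 90 g. Origin: centre of underside; z up, +x to the straight front edge, round end at -x; inner front corner (at +y) cut off by 14 mm
- right_2_front (a point): middle of the straight front face of right_2: 36 mm along its x from the origin, 14 mm up
- right_3: right shoe heel, bottom of the stack, on the board. Brown stacked leather on black rubber, D-shaped, 72 mm long (x), 60 wide (y; parallel flat sides from x -6 to +22 mm: grasp there), 28 high, about 90 g. Origin: centre of underside; z up, +x to the straight front edge, round end at -x; inner front corner (at +y) cut off by 14 mm
- right_3_front (a point): middle of the straight front face of right_3: 36 mm along its x from the origin, 14 mm up
- shoe_left: brown lace-up shoe, 286 mm long, 95 mm high (its fellow stands beyond it, fixed); a bystander, loose on the bench; origin: centre of its underside
- hammer: hammer with wooden handle, 240 mm; a bystander, loose on the bench; origin: centre of its underside
- awl: awl with dark wooden handle, 150 mm; a bystander, loose on the bench; origin: centre of its underside
- shoe_brush: shoe brush, 170 x 52 x 46 mm; a bystander, loose on the bench; origin: centre of its underside
- polish_tin: flat round polish tin, 92 mm across, 26 mm high; a bystander, loose on the bench; origin: centre of its underside
- glue_jar: amber glue jar, 72 mm across, 95 mm high; a bystander, loose on the bench; origin: centre of its underside

How it is judged (in metres and radians):
On the way:
1. first round dealt: every tray has its left heel, laid in place, while the three right heels are still on the stack (y of left_1 in the frame of tray_1 above 0.03 m and horizontal distance between left_1 and tray_1 below 0.1 m and z of left_1 in the frame of tray_1 below 0.009 m and angle between left_1's own z axis and vertical below 0.1 rad and angle between the x axis of left_1 and the x axis of tray_1, either way round below 0.3 rad and x of left_1_front in the frame of tray_1 above 0.008 m and (((y of left_2 in the frame of tray_2 above 0.03 m and horizontal distance between left_2 and tray_2 below 0.1 m and z of left_2 in the frame of tray_2 below 0.009 m and angle between left_2's own z axis and vertical below 0.1 rad and angle between the x axis of left_2 and the x axis of tray_2, either way round below 0.3 rad and x of left_2_front in the frame of tray_2 above 0.008 m) and (y of left_3 in the frame of tray_3 above 0.03 m and horizontal distance between left_3 and tray_3 below 0.1 m and z of left_3 in the frame of tray_3 below 0.009 m and angle between left_3's own z axis and vertical below 0.1 rad and angle between the x axis of left_3 and the x axis of tray_3, either way round below 0.3 rad and x of left_3_front in the frame of tray_3 above 0.008 m)) or ((y of left_2 in the frame of tray_3 above 0.03 m and horizontal distance between left_2 and tray_3 below 0.1 m and z of left_2 in the frame of tray_3 below 0.009 m and angle between left_2's own z axis and vertical below 0.1 rad and angle between the x axis of left_2 and the x axis of tray_3, either way round below 0.3 rad and x of left_2_front in the frame of tray_3 above 0.008 m) and (y of left_3 in the frame of tray_2 above 0.03 m and horizontal distance between left_3 and tray_2 below 0.1 m and z of left_3 in the frame of tray_2 below 0.009 m and angle between left_3's own z axis and vertical below 0.1 rad and angle between the x axis of left_3 and the x axis of tray_2, either way round below 0.3 rad and x of left_3_front in the frame of tray_2 above 0.008 m))) and horizontal distance between each of right_1, right_2, right_3 and stack_board below 0.04 m), for 0.2 s.
At the end, for the whole second after the job is handed in: each tray holds one left heel centred at least 30 mm left of the tray's middle (looking to the ticket) and one right heel at least 30 mm right of it, flat on the floor (within 4 mm, 0.1 rad), straight front to the ticket and square within 0.3 rad, released, at rest (y of left_1 in the frame of tray_1 above 0.03 m and horizontal distance between left_1 and tray_1 below 0.1 m and z of left_1 in the frame of tray_1 below 0.009 m and angle between left_1's own z axis and vertical below 0.1 rad and angle between the x axis of left_1 and the x axis of tray_1, either way round below 0.3 rad and x of left_1_front in the frame of tray_1 above 0.008 m and (((y of left_2 in the frame of tray_2 above 0.03 m and horizontal distance between left_2 and tray_2 below 0.1 m and z of left_2 in the frame of tray_2 below 0.009 m and angle between left_2's own z axis and vertical below 0.1 rad and angle between the x axis of left_2 and the x axis of tray_2, either way round below 0.3 rad and x of left_2_front in the frame of tray_2 above 0.008 m) and (y of left_3 in the frame of tray_3 above 0.03 m and horizontal distance between left_3 and tray_3 below 0.1 m and z of left_3 in the frame of tray_3 below 0.009 m and angle between left_3's own z axis and vertical below 0.1 rad and angle between the x axis of left_3 and the x axis of tray_3, either way round below 0.3 rad and x of left_3_front in the frame of tray_3 above 0.008 m)) or ((y of left_2 in the frame of tray_3 above 0.03 m and horizontal distance between left_2 and tray_3 below 0.1 m and z of left_2 in the frame of tray_3 below 0.009 m and angle between left_2's own z axis and vertical below 0.1 rad and angle between the x axis of left_2 and the x axis of tray_3, either way round below 0.3 rad and x of left_2_front in the frame of tray_3 above 0.008 m) and (y of left_3 in the frame of tray_2 above 0.03 m and horizontal distance between left_3 and tray_2 below 0.1 m and z of left_3 in the frame of tray_2 below 0.009 m and angle between left_3's own z axis and vertical below 0.1 rad and angle between the x axis of left_3 and the x axis of tray_2, either way round below 0.3 rad and x of left_3_front in the frame of tray_2 above 0.008 m))) and ((y of right_1 in the frame of tray_1 below -0.03 m and horizontal distance between right_1 and tray_1 below 0.1 m and z of right_1 in the frame of tray_1 below 0.009 m and angle between right_1's own z axis and vertical below 0.1 rad and angle between the x axis of right_1 and the x axis of tray_1, either way round below 0.3 rad and x of right_1_front in the frame of tray_1 above 0.008 m) or (y of right_2 in the frame of tray_1 below -0.03 m and horizontal distance between right_2 and tray_1 below 0.1 m and z of right_2 in the frame of tray_1 below 0.009 m and angle between right_2's own z axis and vertical below 0.1 rad and angle between the x axis of right_2 and the x axis of tray_1, either way round below 0.3 rad and x of right_2_front in the frame of tray_1 above 0.008 m) or (y of right_3 in the frame of tray_1 below -0.03 m and horizontal distance between right_3 and tray_1 below 0.1 m and z of right_3 in the frame of tray_1 below 0.009 m and angle between right_3's own z axis and vertical below 0.1 rad and angle between the x axis of right_3 and the x axis of tray_1, either way round below 0.3 rad and x of right_3_front in the frame of tray_1 above 0.008 m)) and ((y of right_1 in the frame of tray_2 below -0.03 m and horizontal distance between right_1 and tray_2 below 0.1 m and z of right_1 in the frame of tray_2 below 0.009 m and angle between right_1's own z axis and vertical below 0.1 rad and angle between the x axis of right_1 and the x axis of tray_2, either way round below 0.3 rad and x of right_1_front in the frame of tray_2 above 0.008 m) or (y of right_2 in the frame of tray_2 below -0.03 m and horizontal distance between right_2 and tray_2 below 0.1 m and z of right_2 in the frame of tray_2 below 0.009 m and angle between right_2's own z axis and vertical below 0.1 rad and angle between the x axis of right_2 and the x axis of tray_2, either way round below 0.3 rad and x of right_2_front in the frame of tray_2 above 0.008 m) or (y of right_3 in the frame of tray_2 below -0.03 m and horizontal distance between right_3 and tray_2 below 0.1 m and z of right_3 in the frame of tray_2 below 0.009 m and angle between right_3's own z axis and vertical below 0.1 rad and angle between the x axis of right_3 and the x axis of tray_2, either way round below 0.3 rad and x of right_3_front in the frame of tray_2 above 0.008 m)) and ((y of right_1 in the frame of tray_3 below -0.03 m and horizontal distance between right_1 and tray_3 below 0.1 m and z of right_1 in the frame of tray_3 below 0.009 m and angle between right_1's own z axis and vertical below 0.1 rad and angle between the x axis of right_1 and the x axis of tray_3, either way round below 0.3 rad and x of right_1_front in the frame of tray_3 above 0.008 m) or (y of right_2 in the frame of tray_3 below -0.03 m and horizontal distance between right_2 and tray_3 below 0.1 m and z of right_2 in the frame of tray_3 below 0.009 m and angle between right_2's own z axis and vertical below 0.1 rad and angle between the x axis of right_2 and the x axis of tray_3, either way round below 0.3 rad and x of right_2_front in the frame of tray_3 above 0.008 m) or (y of right_3 in the frame of tray_3 below -0.03 m and horizontal distance between right_3 and tray_3 below 0.1 m and z of right_3 in the frame of tray_3 below 0.009 m and angle between right_3's own z axis and vertical below 0.1 rad and angle between the x axis of right_3 and the x axis of tray_3, either way round below 0.3 rad and x of right_3_front in the frame of tray_3 above 0.008 m)) and linear speed of each of left_1, left_2, left_3, right_1, right_2, right_3 below 0.02 m/s); the robot touches nothing.
It fails at once if a heel is dropped, thrown or knocked off the stack (over 0.7 m/s, a free fall of 25 mm, with no finger on it) ((linear speed of left_1 above 0.7 m/s and contact force between the fingers and left_1 below 0.01 N) or (linear speed of left_2 above 0.7 m/s and contact force between the fingers and left_2 below 0.01 N) or (linear speed of left_3 above 0.7 m/s and contact force between the fingers and left_3 below 0.01 N) or (linear speed of right_1 above 0.7 m/s and contact force between the fingers and right_1 below 0.01 N) or (linear speed of right_2 above 0.7 m/s and contact force between the fingers and right_2 below 0.01 N) or (linear speed of right_3 above 0.7 m/s and contact force between the fingers and right_3 below 0.01 N)).
It fails at once if the heel already dealt or another thing on the bench is moved by more than 30 mm (distance of any of left_1, shoe_left, hammer, awl, shoe_brush, polish_tin, glue_jar from where it was at the start of the episode above 0.03 m).
It also fails if it takes over 72 s, if anything falls off the work surface, if the arm or the gripper's body presses on something with over 40 N, if the wrist force passes 120 N, or if a joint passes its speed limit or range.

## Working session

There is one attempt and no reset: what is moved stays moved. The work goes in short steps, Python scripts to look and compute and a tool call to move; the robot and the scene stay as the last step left them, time stands still between calls to the robot, and variables do not carry over. Pictures are saved under pics/ and viewed, at most 10 in all, crops included, and the job is handed in when it is done.

Besides the shell and the picture viewer there is one more tool, called after "Call:" by a JSON object that holds its "fn" and its "kwargs". servo_tool: Moves the arm, as the interface text tells. Its arguments: {"type":"object","properties":{"targets":{"type":"array","items":{"type":"array","items":{"type":"number"}}}},"required":["targets"]}

```bash
mkdir -p pics; python3 - <<'E'
from station import r
import cv2,numpy as np
for n in ("top","side"):
    c=r.capture(n); cv2.imwrite(f"pics/{n}0.png",c["pixels"][:,:,::-1]); print(n,c["fx"],c["fy"],c["cx"],c["cy"]); print(np.round(c["world_from_camera"],4).tolist())
s=r.sense(); print(s["tcp_pos"],np.round(s["ee_rot"],3).tolist(),s["time_s"])
E
```

```text
top 427.8409565260327 427.8409565260327 262.3652184627249 192.8765697904626
[[-0.0118, -0.9955, 0.0937, 0.4147], [-0.9998, 0.0101, -0.0185, -0.0051], [0.0175, -0.0939, -0.9954, 1.2717], [0.0, 0.0, 0.0, 1.0]]
side 444.4159268983532 444.4159268983532 254.6516675117284 193.4688269852265
[[0.7303, -0.3271, 0.5997, -0.1633], [-0.6831, -0.354, 0.6388, -0.7406], [0.0033, -0.8762, -0.482, 0.6617], [0.0, 0.0, 0.0, 1.0]]
[0.13857067 0.60893521 0.23858671] [[0.975, -0.222, -0.0], [-0.222, -0.975, -0.002], [0.0, 0.002, -1.0]] 0.1
```

View pics/top0.png

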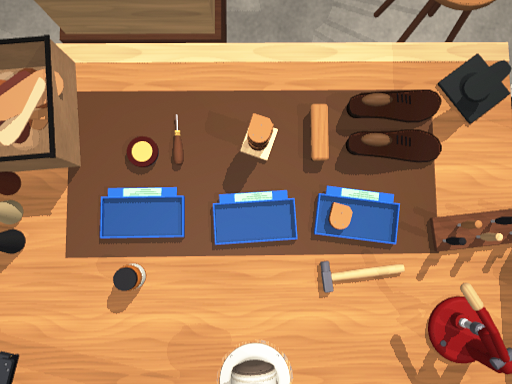

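View pics/side0.png

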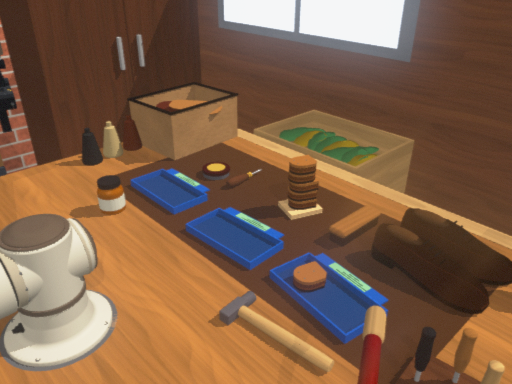

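The top view shows three blue trays at about (142,217), (254,222) and (357,216), each with its green ticket on the far side. The dealt heel is in the right-hand tray at (341,216), so that is tray_1. The stack of five is at about (260,130), with its board at (259,142). The side view confirms a tall stack at (303,185).

```bash
cat > h.py <<'E'
from station import r
import cv2,numpy as np
def ray(c,uv,z):
    uv=np.atleast_2d(np.asarray(uv,float)); T=np.array(c["world_from_camera"])
    d=np.c_[(uv[:,0]-c["cx"])/c["fx"],(uv[:,1]-c["cy"])/c["fy"],np.ones(len(uv))]@T[:3,:3].T
    return T[:3,3]+d*((z-T[2,3])/d[:,2])[:,None]
def blobs(m,amin):
    cs,_=cv2.findContours(m.astype(np.uint8),cv2.RETR_EXTERNAL,cv2.CHAIN_APPROX_NONE)
    return [k for k in cs if cv2.contourArea(k)>amin]
def hsv(c): return cv2.cvtColor(c["pixels"],cv2.COLOR_RGB2HSV)
def rect(P):  # mm
    return cv2.minAreaRect((P[:,:2]*1000).astype(np.float32))
E
python3 - <<'E'
from h import *
c=r.capture("top"); H=hsv(c)
blue=(H[...,0]>100)&(H[...,0]<125)&(H[...,1]>150)&(H[...,2]>60)
green=(H[...,0]>35)&(H[...,0]<95)&(H[...,1]>25)&(H[...,2]>150)
green[:180]=0;green[210:]=0
B=blobs(cv2.morphologyEx(blue.astype(np.uint8),cv2.MORPH_CLOSE,np.ones((5,5))),1000)
for k in B:
    print("tray",rect(ray(c,k[:,0],.022)),cv2.boundingRect(k))
for k in blobs(green,100): print("ticket",rect(ray(c,k[:,0],.022)))
P=c["pixels"]
crop=P[95:170,225:300]; cv2.imwrite("pics/st.png",cv2.resize(crop[:,:,::-1],None,fx=7,fy=7,interpolation=cv2.INTER_CUBIC))
print(P[128,262],H[128,262],H[150,258],ray(c,[[261,128]],.156),ray(c,[[259,142]],.016),ray(c,[[341,216]],.033))
E
```

```text
tray ((463.8415222167969, -3.932647705078125), (145.32237243652344, 239.4636688232422), 3.0989108085632324) (213, 190, 84, 55)
tray ((479.96435546875, 321.87445068359375), (144.3232421875, 242.90188598632812), 0.5063106417655945) (100, 187, 85, 51)
tray ((467.5844421386719, -305.585205078125), (242.1713409423828, 145.08265686035156), 82.1249771118164) (314, 186, 86, 58)
ticket ((523.0242919921875, -1.5891647338867188), (23.310943603515625, 105.9355697631836), 3.25486421585083)
ticket ((526.7906494140625, -315.2255554199219), (109.72718811035156, 23.538307189941406), 81.96173858642578)
ticket ((539.997314453125, 324.5918273925781), (107.97463989257812, 20.5584716796875), 89.4321060180664)
[244 170 100] [ 15 151 244] [ 15 116 119] [[ 0.6929859  -0.02430017  0.156     ]] [[ 0.68541145 -0.02025275  0.016     ]] [[ 0.46162065 -0.25570214  0.033     ]]
```

View pics/st.png

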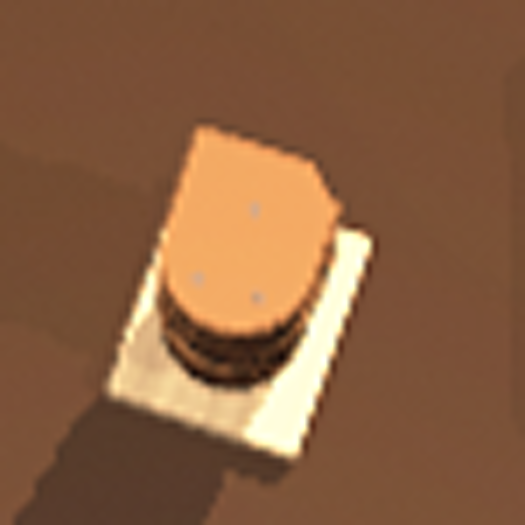

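The crop shows the top heel with its straight front facing away (top edge (200,127)–(315,162) in the crop) and the cut corner on the right. That makes it a left heel, turned about -16°, so no half-turn is needed. Next I measure its pose.

```bash
cat >> h.py <<'E'
def heel(c,z,near,half=45):
    """heel top face at height z: rect centre (=origin, heel is symmetric box 72x60), yaw deg"""
    H=hsv(c); m=((H[...,0]>8)&(H[...,0]<20)&(H[...,1]>115)&(H[...,2]>175)).astype(np.uint8)
    T=np.array(c["world_from_camera"]); p=T[:3,:3].T@(np.array([*near,z])-T[:3,3])
    u,v=int(p[0]/p[2]*c["fx"]+c["cx"]),int(p[1]/p[2]*c["fy"]+c["cy"])
    w=int(half/1000*c["fx"]/p[2]*1.4); M=np.zeros_like(m); M[max(v-w,0):v+w,max(u-w,0):u+w]=1
    ks=blobs(cv2.morphologyEx(m*M,cv2.MORPH_CLOSE,np.ones((3,3))),60)
    k=max(ks,key=cv2.contourArea)
    R=rect(ray(c,k[:,0],z)); (cx,cy),(a,b),t=R
    yaw=t if a>b else t-90
    return (round(cx),round(cy)),(round(max(a,b)),round(min(a,b))),round((yaw+90)%180-90,1),cv2.contourArea(k)
E
python3 - <<'E'
from h import *
c=r.capture("top")
print(heel(c,.156,(.693,-.024)))
print(heel(c,.033,(.4616,-.2557)))
E
```

```text
((690, -22), (74, 65), -20.1, 540.5)
((461, -253), (70, 60), -17.8, 403.5)
```

Call:
{"fn": "servo_tool", "kwargs": {"targets": [[0.88,-1,0,0,87],[1.76,-2,0,0,87],[2.64,-3,0,0,87],[3.52,-4,0,0,87],[4.4,-5,0,0,87]]}}

```text
time_s: 0.62
tcp_pos: [0.2714, 0.4577, 0.2394]
ee_rot: [[0.975, -0.221, -0.0], [-0.221, -0.975, -0.0], [0.0, 0.0, -1.0]]
wrist_force: [1.0, 0.8, 0.0]
gripper_width: 1.003
gripper_force: 0.0
```

Call:
{"fn": "servo_tool", "kwargs": {"targets": [[0.88,-1,0,0,87],[1.76,-2,0,0,87],[2.64,-3,0,0,87],[3.52,-4,0,0,87],[4.4,-5,0,0,87]]}}

```text
time_s: 1.03
tcp_pos: [0.4035, 0.3077, 0.2397]
ee_rot: [[0.975, -0.222, 0.0], [-0.222, -0.975, 0.0], [0.0, -0.0, -1.0]]
wrist_force: [1.3, 0.3, 0.3]
gripper_width: 1.0
gripper_force: 0.0
```

Call:
{"fn": "servo_tool", "kwargs": {"targets": [[0.88,-1,0,0,87],[1.76,-2,0,0,87],[2.64,-3,0,0,87],[3.52,-4,0,0,87],[4.4,-5,0,0,87]]}}

```text
time_s: 1.45
tcp_pos: [0.5356, 0.1576, 0.2396]
ee_rot: [[0.975, -0.222, -0.0], [-0.222, -0.975, 0.0], [-0.0, -0.0, -1.0]]
wrist_force: [0.2, 1.7, 0.5]
gripper_width: 0.997
gripper_force: 0.0
```

Call:
{"fn": "servo_tool", "kwargs": {"targets": [[0.88,-1,0,0,87],[1.76,-2,0,0,87],[2.64,-3,0,0,87],[2.64,-3,0,0,87],[2.64,-3,0,0,87]]}}

```text
time_s: 1.87
tcp_pos: [0.6145, 0.0674, 0.2383]
ee_rot: [[0.974, -0.226, -0.002], [-0.226, -0.974, -0.0], [-0.002, 0.001, -1.0]]
wrist_force: [-0.0, -0.1, 0.0]
gripper_width: 0.998
gripper_force: 0.0
```

```bash
python3 - <<'E'
from h import *
c=r.capture("wrist"); cv2.imwrite("pics/w0.png",c["pixels"][:,:,::-1]); print(np.round(c["world_from_camera"],3).tolist(),c["fx"])
s=r.sense(); print(s["tcp_pos"],s["ee_rot"],s["time_s"])
print(heel(c,.156,(.69,-.022)))
E
```

```text
[[-0.227, -0.942, -0.249, 0.683], [-0.974, 0.219, 0.057, 0.052], [0.001, 0.256, -0.967, 0.384], [0.0, 0.0, 0.0, 1.0]] 312.622474117767
[0.61379647 0.06863096 0.23870364] [[ 9.74650268e-01 -2.23728397e-01 -1.56858386e-03]
 [-2.23728917e-01 -9.74651397e-01 -1.62044917e-04]
 [-1.49256841e-03  5.08874691e-04 -9.99998757e-01]] 1.9167
((689, -20), (79, 62), -18.7, 1867.0)
```

View pics/w0.png

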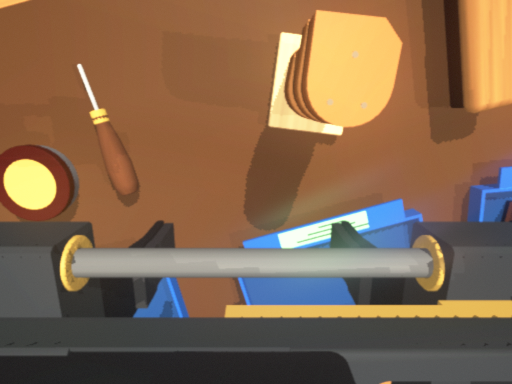

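The wrist view shows the top heel squarely at about (350,68), with its front edge along (315,12)–(388,20). Its yaw is about -18.5° and its origin is at (690,-21) mm, which agrees with the top camera.

Call:
{"fn": "servo_tool", "kwargs": {"targets": [[0.9,-1,0,-0.1,87],[1.8,-2,0,-0.1,87],[2.77,-3.08,0,-0.1,87],[2.77,-3.08,-0.5,-0.1,87],[2.77,-3.08,-1.2,-0.1,87]]}}

```text
time_s: 2.33
tcp_pos: [0.6988, -0.0234, 0.2049]
ee_rot: [[0.948, -0.319, 0.005], [-0.319, -0.948, 0.0], [0.004, -0.002, -1.0]]
wrist_force: [-0.3, 0.1, -0.3]
gripper_width: 1.001
gripper_force: 0.0
```

Call:
{"fn": "servo_tool", "kwargs": {"targets": [[0,0,-0.7,0,87],[0,0,-1.3,0,87],[0,0,-1.75,0,87],[0,0,-1.75,0,60],[0,0,-1.75,0,50]]}}

```text
time_s: 2.75
tcp_pos: [0.6963, -0.0216, 0.1508]
ee_rot: [[0.949, -0.316, -0.001], [-0.316, -0.949, -0.0], [-0.001, 0.001, -1.0]]
wrist_force: [0.8, 0.7, -0.2]
gripper_width: 0.921
gripper_force: 0.0
```

Call:
{"fn": "servo_tool", "kwargs": {"targets": [[0,0,0,0,40],[0,0,0,0,40],[0,0,0,0,40],[0,0,0,0,40],[0,0,0.1,0,40]]}}

```text
time_s: 3.17
tcp_pos: [0.6968, -0.0228, 0.1542]
ee_rot: [[0.948, -0.318, -0.0], [-0.318, -0.948, 0.0], [-0.0, -0.0, -1.0]]
wrist_force: [-0.1, 1.1, -2.1]
gripper_width: 0.685
gripper_force: 30.0
```

Call:
{"fn": "servo_tool", "kwargs": {"targets": [[0,0,0.6,0,40],[0,0,1.4,0,40],[-0.6,1.1,1.4,0.1,40],[-1.2,2.2,1.4,0.2,40],[-1.8,3.3,1.4,0.3,40]]}}

```text
time_s: 3.58
tcp_pos: [0.6423, 0.0763, 0.1963]
ee_rot: [[1.0, -0.021, 0.0], [-0.021, -1.0, 0.001], [0.0, -0.001, -1.0]]
wrist_force: [0.5, 1.0, -1.6]
gripper_width: 0.69
gripper_force: 30.0
```

Call:
{"fn": "servo_tool", "kwargs": {"targets": [[-0.67,1.2,0,0.02,40],[-1.34,2.4,0,0.02,40],[-2.01,3.6,0,0.02,40],[-2.68,4.8,0,0.02,40],[-3.35,6,0,0.02,40]]}}

```text
time_s: 4.0
tcp_pos: [0.5411, 0.2573, 0.1963]
ee_rot: [[1.0, -0.004, -0.0], [-0.004, -1.0, 0.0], [-0.0, -0.0, -1.0]]
wrist_force: [0.1, -0.1, -1.1]
gripper_width: 0.685
gripper_force: 30.0
```

Call:
{"fn": "servo_tool", "kwargs": {"targets": [[-0.56,0.99,-0.3,0,40],[-1.12,1.98,-0.6,0,40],[-1.68,2.97,-0.9,0,40],[-2.25,3.95,-1.4,0,40],[-2.25,3.95,-2.2,0,40]]}}

```text
time_s: 4.42
tcp_pos: [0.4739, 0.3804, 0.132]
ee_rot: [[1.0, 0.002, 0.005], [0.002, -1.0, 0.006], [0.005, -0.006, -1.0]]
wrist_force: [0.5, -0.2, -1.5]
gripper_width: 0.687
gripper_force: 30.0
```

Call:
{"fn": "servo_tool", "kwargs": {"targets": [[0,0,-1,0,40],[0,0,-1.9,0,40],[0,0,-2.5,0,40],[0,0,-2.9,0,40],[0,0,-3,0,40]]}}

```text
time_s: 4.83
tcp_pos: [0.4738, 0.373, 0.0374]
ee_rot: [[1.0, -0.004, -0.004], [-0.004, -1.0, -0.004], [-0.004, 0.004, -1.0]]
wrist_force: [0.4, -1.0, -1.6]
gripper_width: 0.688
gripper_force: 30.0
```

```bash
python3 - <<'E'
from h import *
s=r.sense(); print(s["tcp_pos"],np.round(s["ee_rot"][0],3),s["wrist_force"],s["gripper_force"])
c=r.capture("top"); cv2.imwrite("pics/t1.png",cv2.resize(c["pixels"][90:280,80:420,::-1],None,fx=2.3,fy=2.3,interpolation=cv2.INTER_CUBIC))
print(heel(c,.128,(.69,-.021)))
E
```

```text
[0.47381408 0.37303981 0.03735767] [ 1.    -0.004 -0.004] [ 0.37565051 -0.96198983 -1.58786781] 29.999426007270813
((692, -20), (73, 66), -22.2, 513.0)
```

View pics/t1.png

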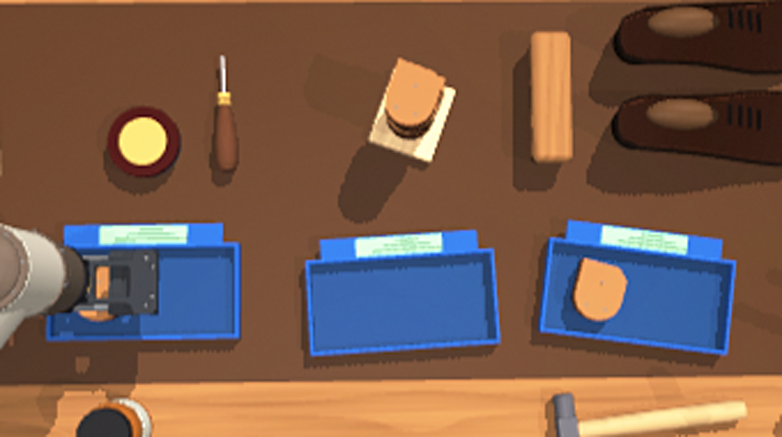

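The first left heel is over the left half of the left tray, and the stack (crop (415,90)) is undisturbed. Its next left heel is at about (692,-20) mm. I lower the first one and release it.

Call:
{"fn": "servo_tool", "kwargs": {"targets": [[0,0,-0.2,0,40],[0,0,-0.33,0,40],[0,0,-0.4,0,40],[0,0,-0.4,0,40],[0,0,-0.4,0,40]]}}

```text
time_s: 5.3
tcp_pos: [0.4754, 0.3749, 0.0295]
ee_rot: [[1.0, -0.004, 0.001], [-0.004, -1.0, 0.001], [0.001, -0.001, -1.0]]
wrist_force: [-1.2, -1.1, 4.8]
gripper_width: 0.686
gripper_force: 30.0
```

Call:
{"fn": "servo_tool", "kwargs": {"targets": [[0,0,0,0,68],[0,0,0,0,74],[0,0,0,0,74],[0,0,0.5,0,74],[0,0,1.2,0,74]]}}

```text
time_s: 5.72
tcp_pos: [0.4739, 0.3732, 0.0621]
ee_rot: [[1.0, -0.004, -0.004], [-0.004, -1.0, -0.004], [-0.004, 0.004, -1.0]]
wrist_force: [-0.0, 0.8, -0.3]
gripper_width: 0.841
gripper_force: 0.0
```

Call:
{"fn": "servo_tool", "kwargs": {"targets": [[0,0,1.3,0,87],[0,0,2.6,0,87],[0.5,-1,3.3,-0.1,87],[1,-2,4,-0.2,87],[1.5,-3,4.7,-0.3,87]]}}

```text
time_s: 6.13
tcp_pos: [0.5201, 0.2839, 0.2064]
ee_rot: [[0.953, -0.302, 0.001], [-0.302, -0.953, 0.001], [0.0, -0.001, -1.0]]
wrist_force: [0.9, -0.3, -0.0]
gripper_width: 0.993
gripper_force: 0.0
```

Call:
{"fn": "servo_tool", "kwargs": {"targets": [[0.57,-1.2,0.25,-0.02,87],[1.14,-2.4,0.5,-0.02,87],[1.71,-3.6,0.75,-0.02,87],[2.28,-4.8,1,-0.02,87],[2.85,-6,1.15,-0.02,87]]}}

```text
time_s: 6.55
tcp_pos: [0.6063, 0.1028, 0.2405]
ee_rot: [[0.948, -0.318, 0.001], [-0.318, -0.948, 0.001], [0.001, -0.001, -1.0]]
wrist_force: [0.6, 0.3, 0.3]
gripper_width: 1.003
gripper_force: 0.0
```

Call:
{"fn": "servo_tool", "kwargs": {"targets": [[0.15,-0.6,0,0,87],[0.28,-1.17,0,0,87],[0.28,-1.17,0,0,87],[0.28,-1.17,0,0,87],[0.28,-1.17,0,0,87]]}}

```text
time_s: 6.97
tcp_pos: [0.6137, 0.0698, 0.2393]
ee_rot: [[0.948, -0.318, -0.0], [-0.318, -0.948, 0.0], [-0.0, -0.0, -1.0]]
wrist_force: [-0.1, 0.7, 0.2]
gripper_width: 1.002
gripper_force: 0.0
```

```bash
cat >> h.py <<'E'
def look(z,near):
    s=r.sense(); print("tcp",np.round(s["tcp_pos"]*1000,1),"yaw",round(np.degrees(np.arctan2(s["ee_rot"][1][0],s["ee_rot"][0][0])),1),"t",s["time_s"])
    c=r.capture("wrist"); H=hsv(c); R=heel(c,z,near); print("wrist",R)
    m=((H[...,0]>8)&(H[...,0]<20)&(H[...,1]>115)&(H[...,2]>175)).astype(np.uint8)
    ks=blobs(m,500)
    for k in ks:
        P=ray(c,k[:,0],z)[:,:2]*1000
        if np.hypot(*(P.mean(0)-np.array(near)*1000))>40: continue
        a=cv2.approxPolyDP(P.astype(np.float32),3,True)[:,0]
        e=np.roll(a,-1,0)-a
        for p,q in zip(a,e):
            if np.hypot(*q)>16: print("edge",np.round(p),np.round(p+q),"len",round(float(np.hypot(*q))),"ang",round(float(np.degrees(np.arctan2(q[1],q[0]))%180),1))
    return c
E
python3 - <<'E'
from h import *
look(.128,(.692,-.020))
c=r.capture("top"); print(heel(c,.033,(.467,.374)))
E
```

```text
tcp [613.7  69.8 239.3] yaw -18.5 t 6.9667
wrist ((694, -16), (80, 70), -34.3, 1228.0)
edge [738.  -4.] [690.  14.] len 51 ang 159.0
edge [690.  14.] [664.   6.] len 27 ang 17.2
edge [670.   8.] [686.  13.] len 17 ang 19.7
edge [686.  13.] [736.  -3.] len 52 ang 161.6
edge [736.  -3.] [721. -45.] len 45 ang 70.6
edge [701. -53.] [680. -45.] len 23 ang 159.3
edge [669. -39.] [658. -20.] len 22 ang 118.9
edge [657. -20.] [669. -42.] len 25 ang 120.1
edge [669. -42.] [703. -55.] len 36 ang 158.4
edge [703. -55.] [721. -47.] len 19 ang 24.4
edge [721. -47.] [738.  -4.] len 46 ang 68.1Traceback (most recent call last):
  File "<stdin>", line 3, in <module>
  File "h.py", line 20, in heel
    k=max(ks,key=cv2.contourArea)
ValueError: max() iterable argument is empty
```

Call:
{"fn": "servo_tool", "kwargs": {"targets": [[0.95,-1,0,-0.03,87],[1.9,-2,0,-0.03,87],[2.9,-3.01,0,-0.03,87],[2.9,-3.01,-0.5,-0.03,87],[2.9,-3.01,-1.5,-0.03,87]]}}

```text
time_s: 7.48
tcp_pos: [0.7046, -0.0217, 0.1975]
ee_rot: [[0.938, -0.347, 0.009], [-0.347, -0.938, 0.0], [0.008, -0.003, -1.0]]
wrist_force: [0.4, 1.1, 0.0]
gripper_width: 0.998
gripper_force: 0.0
```

Call:
{"fn": "servo_tool", "kwargs": {"targets": [[0,0,-1,0,87],[0,0,-1.8,0,87],[0,0,-2.38,0,87],[0,0,-2.38,0,60],[0,0,-2.38,0,50]]}}

```text
time_s: 7.9
tcp_pos: [0.7006, -0.02, 0.1224]
ee_rot: [[0.939, -0.345, -0.002], [-0.345, -0.939, -0.001], [-0.002, 0.001, -1.0]]
wrist_force: [0.5, 0.4, 1.4]
gripper_width: 0.923
gripper_force: 0.0
```

Call:
{"fn": "servo_tool", "kwargs": {"targets": [[0,0,0,0,40],[0,0,0,0,40],[0,0,0,0,40],[0,0,0,0,40],[0,0,0.1,0,40]]}}

```text
time_s: 8.32
tcp_pos: [0.7008, -0.0208, 0.1267]
ee_rot: [[0.938, -0.347, 0.001], [-0.347, -0.938, 0.0], [0.0, -0.001, -1.0]]
wrist_force: [-0.9, 0.4, -1.4]
gripper_width: 0.688
gripper_force: 30.0
```

Call:
{"fn": "servo_tool", "kwargs": {"targets": [[0,0,0.6,0,40],[0,0,1.4,0,40],[-1.3,0.37,1.4,0.1,40],[-2.6,0.74,1.4,0.2,40],[-3.9,1.11,1.4,0.3,40]]}}

```text
time_s: 8.73
tcp_pos: [0.5825, 0.0125, 0.1681]
ee_rot: [[0.999, -0.05, 0.0], [-0.05, -0.999, 0.001], [0.0, -0.001, -1.0]]
wrist_force: [0.2, 1.1, -0.4]
gripper_width: 0.688
gripper_force: 30.0
```

Call:
{"fn": "servo_tool", "kwargs": {"targets": [[-1.2,0.34,-0.3,0.1,40],[-2.4,0.68,-0.6,0.1,40],[-3.5,1,-0.9,0.1,40],[-4.25,1.2,-1.4,0.1,40],[-4.25,1.2,-2.2,0.1,40]]}}

```text
time_s: 9.15
tcp_pos: [0.453, 0.0488, 0.1037]
ee_rot: [[0.999, 0.048, 0.002], [0.048, -0.999, 0.002], [0.002, -0.002, -1.0]]
wrist_force: [0.5, 1.1, -0.8]
gripper_width: 0.684
gripper_force: 30.0
```

Call:
{"fn": "servo_tool", "kwargs": {"targets": [[0,0,-0.8,0,40],[0,0,-1.5,0,40],[0,0,-2,0,40],[0,0,-2.3,0,40],[0,0,-2.45,0,40]]}}

```text
time_s: 9.57
tcp_pos: [0.4557, 0.0481, 0.0295]
ee_rot: [[0.999, 0.047, -0.003], [0.047, -0.999, -0.002], [-0.003, 0.002, -1.0]]
wrist_force: [-14.3, 2.6, 45.0]
gripper_width: 0.685
gripper_force: 30.0
```

Call:
{"fn": "servo_tool", "kwargs": {"targets": [[0,0,0,0,40],[0,0,0,0,40],[0,0,0,0,40],[0,0,0,0,40],[0,0,0,0,40]]}}

```text
time_s: 9.98
tcp_pos: [0.4565, 0.0484, 0.0296]
ee_rot: [[0.999, 0.046, 0.0], [0.046, -0.999, 0.0], [0.0, 0.0, -1.0]]
wrist_force: [-3.4, 0.3, 6.4]
gripper_width: 0.685
gripper_force: 30.0
```

Call:
{"fn": "servo_tool", "kwargs": {"targets": [[0,0,0.03,0,68],[0,0,0.03,0,74],[0,0,0.03,0,74],[0,0,0.5,0,74],[0,0,1.2,0,74]]}}

```text
time_s: 10.4
tcp_pos: [0.4552, 0.0478, 0.0635]
ee_rot: [[0.999, 0.046, -0.004], [0.046, -0.999, -0.002], [-0.004, 0.002, -1.0]]
wrist_force: [-0.2, -0.2, -0.5]
gripper_width: 0.842
gripper_force: 0.0
```

Call:
{"fn": "servo_tool", "kwargs": {"targets": [[0,0,1.3,0,87],[0,0,2.6,0,87],[0.9,0.1,3.5,-0.1,87],[1.8,0.2,4.4,-0.2,87],[2.8,0.3,5.2,-0.3,87]]}}

```text
time_s: 10.82
tcp_pos: [0.5412, 0.0575, 0.2237]
ee_rot: [[0.967, -0.255, 0.003], [-0.255, -0.967, 0.001], [0.003, -0.002, -1.0]]
wrist_force: [0.8, 0.4, 0.1]
gripper_width: 0.996
gripper_force: 0.0
```

Call:
{"fn": "servo_tool", "kwargs": {"targets": [[1.2,0.2,0.3,-0.1,87],[2.46,0.41,0.63,-0.1,87],[2.46,0.41,0.63,-0.1,87],[2.46,0.41,0.63,-0.1,87],[2.46,0.41,0.63,-0.1,87]]}}

```text
time_s: 11.23
tcp_pos: [0.6135, 0.0695, 0.2384]
ee_rot: [[0.938, -0.347, -0.002], [-0.347, -0.938, -0.0], [-0.002, 0.001, -1.0]]
wrist_force: [0.1, 0.2, -0.5]
gripper_width: 1.0
gripper_force: 0.0
```

```bash
python3 - <<'E'
from h import *
c=look(.100,(.692,-.020))
t=r.capture("top")
cv2.imwrite("pics/m1.png",np.hstack([cv2.resize(c["pixels"][:,:,::-1],(400,300)),cv2.resize(t["pixels"][90:270,80:320,::-1],(400,300))]))
E
```

```text
tcp [613.5  69.5 238.4] yaw -20.3 t 11.2333
wrist ((691, -12), (86, 78), -17.5, 799.0)
edge [719.   7.] [692.  17.] len 29 ang 160.9
edge [667.   9.] [661. -10.] len 19 ang 72.2
edge [669.   2.] [685.  10.] len 18 ang 25.0
edge [685.  10.] [723.   1.] len 39 ang 167.4
edge [738.  10.] [730. -10.] len 22 ang 67.8
edge [733. -18.] [721. -54.] len 38 ang 70.8
edge [680. -48.] [662. -30.] len 25 ang 135.4
edge [662. -30.] [644. -24.] len 19 ang 161.1
edge [643. -22.] [659. -29.] len 17 ang 154.9
edge [659. -29.] [674. -47.] len 24 ang 130.7
edge [674. -47.] [720. -61.] len 49 ang 162.6
edge [720. -61.] [734. -20.] len 43 ang 71.6
edge [731.  -9.] [738.  13.] len 23 ang 71.5
```

View pics/m1.png

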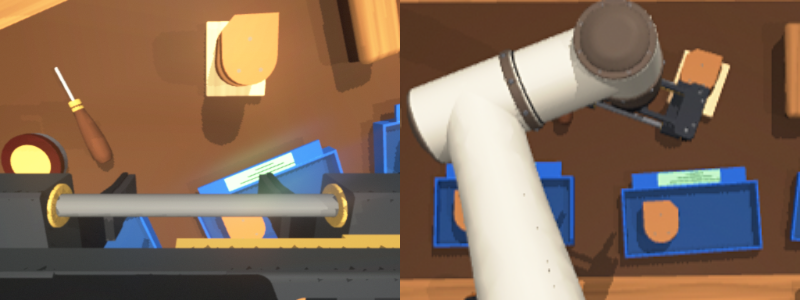

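The wrist picture shows a right heel (cut corner on the left) on top of the stack. The top picture shows the left heels lying straight in the left and centre trays. The mask is patchy on the lit face, so I loosen it.

```bash
sed -i 's/>115)&(H\[...,2\]>175/>85)\&(H[...,2]>150/' h.py; python3 - <<'E'
from h import *
c=look(.100,(.692,-.020))
t=r.capture("top"); print(heel(t,.033,(.448,.047)))
E
```

```text
tcp [613.   69.4 239.1] yaw -20.3 t 11.3333
wrist ((687, -21), (131, 112), 69.7, 18838.5)
((446, 49), (66, 58), -0.5, 412.0)
```

```bash
python3 - <<'E'
from h import *
c=r.capture("wrist"); H=hsv(c)
cut=H[5:130,255:375]
for v in (20,50,80,100): print(v,[tuple(map(int,H[v,u])) for u in (240,262,270,280,290,310,330,350,356,362,375)])
for s0,v0 in ((85,190),(100,190),(85,210),(60,210)):
    m=((H[...,0]>8)&(H[...,0]<22)&(H[...,1]>s0)&(H[...,2]>v0)).astype(np.uint8)
    m[:,:255]=0;m[:,380:]=0;m[140:]=0
    k=max(blobs(m,300),key=cv2.contourArea); P=ray(c,k[:,0],.1); print(s0,v0,rect(P))
    a=cv2.approxPolyDP((P[:,:2]*1000).astype(np.float32),2.5,True)[:,0]; print(np.round(a).tolist())
E
```

```text
20 [(13, 147, 158), (13, 145, 164), (13, 146, 166), (13, 146, 168), (13, 145, 169), (20, 137, 254), (20, 141, 254), (19, 146, 254), (14, 159, 232), (13, 157, 158), (12, 154, 154)]
50 [(13, 147, 153), (13, 143, 132), (29, 39, 255), (13, 158, 186), (21, 137, 254), (21, 138, 254), (20, 140, 254), (20, 143, 254), (12, 157, 182), (12, 153, 167), (13, 152, 161)]
80 [(13, 145, 151), (13, 141, 130), (28, 59, 255), (13, 159, 215), (21, 138, 254), (20, 139, 254), (20, 142, 254), (19, 145, 254), (12, 154, 171), (12, 150, 167), (12, 151, 164)]
100 [(13, 150, 148), (13, 142, 124), (21, 105, 247), (19, 111, 240), (13, 158, 184), (20, 141, 254), (20, 143, 254), (13, 155, 170), (12, 153, 167), (13, 153, 165), (12, 154, 161)]
85 190 ((696.2881469726562, -14.628170013427734), (75.2485580444336, 74.07694244384766), 72.38170623779297)
[[720.0, -61.0], [734.0, -16.0], [730.0, -9.0], [738.0, 11.0], [729.0, -10.0], [719.0, 7.0], [721.0, 2.0], [690.0, 11.0], [672.0, 6.0], [664.0, -3.0], [672.0, 10.0], [682.0, 14.0], [712.0, 9.0], [684.0, 16.0], [668.0, 7.0], [676.0, 17.0], [688.0, 21.0], [711.0, 13.0], [676
[... 771 characters left out ...]
0.0], [722.0, 5.0], [719.0, 2.0], [691.0, 11.0], [679.0, 9.0], [664.0, -3.0], [668.0, 11.0], [682.0, 20.0], [691.0, 21.0], [711.0, 13.0], [676.0, 30.0], [672.0, 22.0], [676.0, 17.0], [664.0, 5.0], [660.0, -8.0], [660.0, -29.0], [664.0, -37.0], [677.0, -47.0]]
60 210 ((696.2465209960938, -14.53116226196289), (75.05718231201172, 73.94232177734375), 72.3499526977539)
[[720.0, -61.0], [734.0, -17.0], [730.0, -10.0], [733.0, -2.0], [729.0, -10.0], [722.0, 5.0], [719.0, 2.0], [691.0, 11.0], [679.0, 9.0], [664.0, -3.0], [668.0, 11.0], [682.0, 20.0], [691.0, 21.0], [711.0, 13.0], [676.0, 30.0], [672.0, 22.0], [676.0, 17.0], [664.0, 5.0], [660.0, -8.0], [660.0, -29.0], [664.0, -37.0], [677.0, -47.0]]
```

Call:
{"fn": "servo_tool", "kwargs": {"targets": [[0.95,-1,0,0.04,87],[1.9,-2,0,0.04,87],[2.94,-3.09,0,0.04,87],[2.94,-3.09,-0.6,0.04,87],[2.94,-3.09,-1.7,0.04,87]]}}

```text
time_s: 11.9
tcp_pos: [0.7059, -0.0254, 0.1922]
ee_rot: [[0.95, -0.311, 0.01], [-0.311, -0.95, 0.0], [0.01, -0.003, -1.0]]
wrist_force: [0.1, -0.2, 0.3]
gripper_width: 0.999
gripper_force: 0.0
```

Call:
{"fn": "servo_tool", "kwargs": {"targets": [[0,0,-1.1,0,87],[0,0,-2.1,0,87],[0,0,-2.8,0,87],[0,0,-3.12,0,87],[0,0,-3.12,0,60]]}}

```text
time_s: 12.32
tcp_pos: [0.7006, -0.0231, 0.0923]
ee_rot: [[0.951, -0.309, -0.005], [-0.309, -0.951, -0.001], [-0.005, 0.002, -1.0]]
wrist_force: [0.1, -0.2, -0.3]
gripper_width: 0.974
gripper_force: 0.0
```

Call:
{"fn": "servo_tool", "kwargs": {"targets": [[0,0,0,0,40],[0,0,0,0,40],[0,0,0,0,40],[0,0,0,0,40],[0,0,0.1,0,40]]}}

```text
time_s: 12.73
tcp_pos: [0.7023, -0.0229, 0.0986]
ee_rot: [[0.951, -0.309, 0.001], [-0.309, -0.951, 0.0], [0.0, -0.0, -1.0]]
wrist_force: [0.3, -0.7, -1.9]
gripper_width: 0.689
gripper_force: 30.0
```

Call:
{"fn": "servo_tool", "kwargs": {"targets": [[0,0,0.6,0,40],[0,0,1.4,0,40],[-0.8,-1.08,1.4,0.1,40],[-1.6,-2.16,1.4,0.176,40],[-2.4,-3.24,1.4,0.176,40]]}}

```text
time_s: 13.15
tcp_pos: [0.6298, -0.1205, 0.1408]
ee_rot: [[0.991, -0.133, 0.002], [-0.133, -0.991, 0.0], [0.001, -0.0, -1.0]]
wrist_force: [-0.8, -0.7, -1.3]
gripper_width: 0.683
gripper_force: 30.0
```

Call:
{"fn": "servo_tool", "kwargs": {"targets": [[-0.8,-1.08,0,0,40],[-1.6,-2.16,0,0,40],[-2.4,-3.24,0,0,40],[-3.2,-4.32,0,0,40],[-4,-5.4,0,0,40]]}}

```text
time_s: 13.57
tcp_pos: [0.5091, -0.2834, 0.1408]
ee_rot: [[0.991, -0.137, 0.001], [-0.137, -0.991, -0.0], [0.001, 0.0, -1.0]]
wrist_force: [1.6, -0.4, -0.5]
gripper_width: 0.686
gripper_force: 30.0
```

Call:
{"fn": "servo_tool", "kwargs": {"targets": [[-0.75,-1.05,-0.2,0,40],[-1.4,-1.95,-0.5,0,40],[-1.84,-2.55,-1,0,40],[-1.84,-2.55,-1.8,0,40],[-1.84,-2.55,-2.5,0,40]]}}

```text
time_s: 13.98
tcp_pos: [0.4543, -0.3602, 0.0651]
ee_rot: [[0.99, -0.141, 0.002], [-0.141, -0.99, -0.001], [0.002, 0.0, -1.0]]
wrist_force: [0.1, -0.3, -1.0]
gripper_width: 0.684
gripper_force: 30.0
```

Call:
{"fn": "servo_tool", "kwargs": {"targets": [[0,0,-0.5,0,40],[0,0,-0.9,0,40],[0,0,-1.1,0,40],[0,0,-1.2,0,40],[0,0,-1.2,0,40]]}}

```text
time_s: 14.4
tcp_pos: [0.4555, -0.3588, 0.0301]
ee_rot: [[0.991, -0.137, 0.001], [-0.137, -0.991, -0.001], [0.001, 0.0, -1.0]]
wrist_force: [0.1, 0.2, -1.6]
gripper_width: 0.684
gripper_force: 30.0
```

```bash
python3 - <<'E'
from h import *
s=r.sense(); print(s["tcp_pos"],s["wrist_force"])
t=r.capture("top"); H=hsv(t)
m=((H[...,0]>8)&(H[...,0]<22)&(H[...,1]>120)&(H[...,2]>200)).astype(np.uint8); m[:100]=0;m[160:]=0;m[:,225:]*=1;m[:,:225]=0;m[:,295:]=0
k=max(blobs(m,100),key=cv2.contourArea);P=ray(t,k[:,0],.072);print(rect(P),np.round(cv2.approxPolyDP((P[:,:2]*1000).astype(np.float32),3,True)[:,0]).tolist())
E
```

```text
[ 0.45551661 -0.35884209  0.03009678] [ 0.09053522  0.15920513 -1.57036871]
((695.4718017578125, -17.76754379272461), (58.669525146484375, 71.48822021484375), 65.210205078125) [[726.0, -0.0], [688.0, 14.0], [665.0, 0.0], [662.0, -25.0], [673.0, -40.0], [717.0, -57.0], [714.0, -54.0], [729.0, -23.0]]
```

Call:
{"fn": "servo_tool", "kwargs": {"targets": [[0,0,-0.03,0,40],[0,0,-0.03,0,40],[0,0,-0.03,0,40],[0,0,-0.02,0,68],[0,0,-0.02,0,74]]}}

```text
time_s: 14.87
tcp_pos: [0.4559, -0.3589, 0.0291]
ee_rot: [[0.991, -0.137, 0.002], [-0.137, -0.991, -0.001], [0.002, 0.001, -1.0]]
wrist_force: [-0.7, 0.5, -0.4]
gripper_width: 0.767
gripper_force: 0.0
```

Call:
{"fn": "servo_tool", "kwargs": {"targets": [[0,0,0,0,74],[0,0,0.4,0,74],[0,0,1.2,0,74],[0,0,2.4,0,80],[0,0,3.6,0,87]]}}

```text
time_s: 15.28
tcp_pos: [0.4544, -0.3584, 0.1365]
ee_rot: [[0.991, -0.137, -0.003], [-0.137, -0.991, 0.001], [-0.003, -0.001, -1.0]]
wrist_force: [0.7, -0.5, 0.1]
gripper_width: 0.925
gripper_force: 0.0
```

Call:
{"fn": "servo_tool", "kwargs": {"targets": [[0.55,1,0.7,-0.1,87],[1.1,2,1.4,-0.21,87],[1.7,3,2.1,-0.21,87],[2.35,4.1,2.6,-0.21,87],[3,5.2,3.1,-0.21,87]]}}

```text
time_s: 15.7
tcp_pos: [0.5458, -0.2013, 0.2308]
ee_rot: [[0.94, -0.341, 0.002], [-0.341, -0.94, -0.0], [0.001, -0.0, -1.0]]
wrist_force: [0.6, -0.7, 0.0]
gripper_width: 0.998
gripper_force: 0.0
```

Call:
{"fn": "servo_tool", "kwargs": {"targets": [[0.67,1.15,0.1,0,87],[1.34,2.3,0.2,0,87],[2,3.45,0.3,0,87],[2.83,4.78,0.33,0,87],[2.83,4.78,0.33,0,87]]}}

```text
time_s: 16.12
tcp_pos: [0.633, -0.0542, 0.2388]
ee_rot: [[0.942, -0.336, 0.002], [-0.336, -0.942, 0.001], [0.002, -0.001, -1.0]]
wrist_force: [0.4, -1.1, -0.5]
gripper_width: 0.999
gripper_force: 0.0
```

Call:
{"fn": "servo_tool", "kwargs": {"targets": [[0,0,0,0,87],[0,0,0,0,87],[0,0,0,0,87],[0,0,0,0,87],[0,0,0,0,87]]}}

```text
time_s: 16.53
tcp_pos: [0.6295, -0.0607, 0.2395]
ee_rot: [[0.939, -0.343, 0.0], [-0.343, -0.939, -0.0], [0.0, -0.0, -1.0]]
wrist_force: [0.5, -0.0, -0.3]
gripper_width: 1.002
gripper_force: 0.0
```

```bash
cat >> h.py <<'E'
def look2(z,near):
    s=r.sense(); print("tcp",np.round(s["tcp_pos"]*1000,1),"yaw",round(np.degrees(np.arctan2(s["ee_rot"][1][0],s["ee_rot"][0][0])),1),"t",s["time_s"])
    c=r.capture("wrist"); H=hsv(c); T=np.array(c["world_from_camera"]); p=T[:3,:3].T@(np.array([*near,z])-T[:3,3])
    u,v=int(p[0]/p[2]*c["fx"]+c["cx"]),int(p[1]/p[2]*c["fy"]+c["cy"]); M=np.zeros(H.shape[:2],np.uint8); M[max(v-75,0):v+75,max(u-75,0):u+75]=1
    print("px",u,v,H[v,u])
    for v0 in (215,245):
        m=((H[...,0]>8)&(H[...,0]<24)&(H[...,1]>120)&(H[...,2]>v0)).astype(np.uint8)*M
        m=cv2.morphologyEx(m,cv2.MORPH_OPEN,np.ones((5,5)))
        b=blobs(m,300)
        if not b: continue
        k=max(b,key=cv2.contourArea);P=ray(c,k[:,0],z); print(v0,rect(P)); print(np.round(cv2.approxPolyDP((P[:,:2]*1000).astype(np.float32),2.5,True)[:,0]).tolist())
    return c
E
python3 - <<'E'
from h import *
c=look2(.072,(.695,-.018)); cv2.imwrite("pics/w3.png",c["pixels"][:,:,::-1])
E
```

```text
tcp [629.5 -60.7 239.5] yaw -20.0 t 16.5333
px 188 135 [ 20 146 254]
215 ((694.7080688476562, -18.61159896850586), (60.425960540771484, 71.84881591796875), 66.71952819824219)
[[733.0, -18.0], [727.0, -0.0], [688.0, 14.0], [667.0, 5.0], [659.0, -17.0], [664.0, -33.0], [672.0, -41.0], [715.0, -60.0]]
245 ((694.51123046875, -18.728622436523438), (59.80556869506836, 71.45638275146484), 68.41722869873047)
[[733.0, -18.0], [726.0, 0.0], [689.0, 14.0], [667.0, 5.0], [659.0, -17.0], [664.0, -33.0], [672.0, -40.0], [715.0, -59.0]]
```

Call:
{"fn": "servo_tool", "kwargs": {"targets": [[1.2,0.63,0,-0.04,87],[2.4,1.27,0,-0.04,87],[2.4,1.27,-0.6,-0.04,87],[2.4,1.27,-1.7,-0.04,87],[2.4,1.27,-2.9,-0.04,87]]}}

```text
time_s: 17.0
tcp_pos: [0.7036, -0.0214, 0.1531]
ee_rot: [[0.926, -0.378, 0.005], [-0.378, -0.926, 0.001], [0.004, -0.002, -1.0]]
wrist_force: [0.1, -0.0, -0.3]
gripper_width: 0.999
gripper_force: 0.0
```

Call:
{"fn": "servo_tool", "kwargs": {"targets": [[0,0,-1.1,0,87],[0,0,-2,0,87],[0,0,-2.6,0,87],[0,0,-2.84,0,87],[0,0,-2.84,0,60]]}}

```text
time_s: 17.42
tcp_pos: [0.7008, -0.022, 0.0649]
ee_rot: [[0.925, -0.379, -0.004], [-0.379, -0.925, -0.001], [-0.004, 0.002, -1.0]]
wrist_force: [-0.4, 0.6, -0.2]
gripper_width: 0.971
gripper_force: 0.0
```

Call:
{"fn": "servo_tool", "kwargs": {"targets": [[0,0,0,0,40],[0,0,0,0,40],[0,0,0,0,40],[0,0,0,0,40],[0,0,0.1,0,40]]}}

```text
time_s: 17.83
tcp_pos: [0.702, -0.0212, 0.0706]
ee_rot: [[0.926, -0.378, 0.0], [-0.378, -0.926, 0.0], [0.0, -0.0, -1.0]]
wrist_force: [0.4, 0.3, -1.6]
gripper_width: 0.687
gripper_force: 30.0
```

Call:
{"fn": "servo_tool", "kwargs": {"targets": [[0,0,0.7,0,40],[0,0,1.7,0,40],[-0.83,1.06,1.7,0.1,40],[-1.66,2.12,1.7,0.2,40],[-2.49,3.18,1.7,0.3,40]]}}

```text
time_s: 18.25
tcp_pos: [0.6268, 0.0747, 0.122]
ee_rot: [[0.996, -0.085, 0.002], [-0.085, -0.996, 0.001], [0.002, -0.001, -1.0]]
wrist_force: [0.4, 1.6, -1.4]
gripper_width: 0.689
gripper_force: 29.9
```

Call:
{"fn": "servo_tool", "kwargs": {"targets": [[-0.83,1.06,0,0.09,40],[-1.66,2.12,0,0.09,40],[-2.49,3.18,0,0.09,40],[-3.32,4.24,0,0.09,40],[-4.15,5.3,0,0.09,40]]}}

```text
time_s: 18.67
tcp_pos: [0.5015, 0.2346, 0.1218]
ee_rot: [[1.0, 0.002, 0.001], [0.002, -1.0, 0.001], [0.001, -0.001, -1.0]]
wrist_force: [0.5, 1.1, -1.1]
gripper_width: 0.686
gripper_force: 30.0
```

Call:
{"fn": "servo_tool", "kwargs": {"targets": [[-0.5,0.6,-0.2,0,40],[-0.93,1.18,-0.6,0,40],[-0.93,1.18,-1.3,0,40],[-0.93,1.18,-2.1,0,40],[-0.93,1.18,-2.6,0,40]]}}

```text
time_s: 19.08
tcp_pos: [0.4739, 0.2689, 0.042]
ee_rot: [[1.0, 0.003, -0.001], [0.003, -1.0, -0.0], [-0.001, 0.0, -1.0]]
wrist_force: [-0.7, -0.6, -0.7]
gripper_width: 0.686
gripper_force: 30.0
```

Call:
{"fn": "servo_tool", "kwargs": {"targets": [[0,0,-0.25,0,40],[0,0,-0.4,0,40],[0,0,-0.48,0,40],[0,0,-0.48,0,40],[0,0,-0.48,0,40]]}}

```text
time_s: 19.5
tcp_pos: [0.4758, 0.2692, 0.0299]
ee_rot: [[1.0, 0.002, 0.002], [0.002, -1.0, 0.002], [0.002, -0.002, -1.0]]
wrist_force: [-0.8, 1.3, -0.4]
gripper_width: 0.687
gripper_force: 30.0
```

Call:
{"fn": "servo_tool", "kwargs": {"targets": [[0,0,-0.03,0,40],[0,0,-0.03,0,40],[0,0,-0.03,0,40],[0,0,-0.02,0,68],[0,0,-0.02,0,74]]}}

```text
time_s: 19.92
tcp_pos: [0.4756, 0.269, 0.0289]
ee_rot: [[1.0, 0.002, 0.002], [0.002, -1.0, 0.002], [0.002, -0.002, -1.0]]
wrist_force: [-0.1, 0.8, -0.2]
gripper_width: 0.767
gripper_force: 0.0
```

Call:
{"fn": "servo_tool", "kwargs": {"targets": [[0,0,0,0,74],[0,0,0.4,0,74],[0,0,1.2,0,74],[0,0,2.4,0,80],[0,0,3.6,0,87]]}}

```text
time_s: 20.33
tcp_pos: [0.4744, 0.2679, 0.1363]
ee_rot: [[1.0, 0.002, -0.002], [0.002, -1.0, -0.002], [-0.002, 0.002, -1.0]]
wrist_force: [1.2, 1.5, -0.0]
gripper_width: 0.926
gripper_force: 0.0
```

Call:
{"fn": "servo_tool", "kwargs": {"targets": [[0.6,-1.05,0.4,-0.1,87],[1.2,-2.1,0.8,-0.2,87],[1.8,-3.15,1.2,-0.3,87],[2.4,-4.2,1.6,-0.36,87],[3,-5.25,2,-0.36,87]]}}

```text
time_s: 20.75
tcp_pos: [0.5654, 0.1095, 0.1967]
ee_rot: [[0.936, -0.352, 0.0], [-0.352, -0.936, 0.0], [0.0, -0.0, -1.0]]
wrist_force: [1.3, 0.9, -0.0]
gripper_width: 0.999
gripper_force: 0.0
```

Call:
{"fn": "servo_tool", "kwargs": {"targets": [[0.65,-1.15,0.1,0,87],[1.3,-2.3,0.1,0,87],[2.17,-3.68,0.1,0,87],[2.17,-3.68,0.1,0,87],[2.17,-3.68,0.1,0,87]]}}

```text
time_s: 21.17
tcp_pos: [0.6308, -0.0019, 0.198]
ee_rot: [[0.935, -0.355, -0.001], [-0.355, -0.935, -0.0], [-0.001, 0.001, -1.0]]
wrist_force: [-0.0, -0.0, -1.3]
gripper_width: 1.002
gripper_force: 0.0
```

Call:
{"fn": "servo_tool", "kwargs": {"targets": [[0,0,0,0,87],[0,0,0,0,87],[0,0,0,0,87],[0,0,0,0,87],[0,0,0,0,87]]}}

```text
time_s: 21.58
tcp_pos: [0.6298, 0.0019, 0.1994]
ee_rot: [[0.937, -0.349, 0.0], [-0.349, -0.937, 0.0], [0.0, -0.0, -1.0]]
wrist_force: [0.5, 0.2, 0.7]
gripper_width: 1.002
gripper_force: 0.0
```

```bash
python3 - <<'E'
from h import *
c=look2(.044,(.695,-.018)); cv2.imwrite("pics/w4.png",c["pixels"][:,:,::-1])
E
```

```text
tcp [629.8   1.9 199.4] yaw -20.4 t 21.5833
px 247 113 [ 20 141 254]
215 ((696.1502685546875, -19.42632293701172), (59.09247970581055, 70.35907745361328), 66.92921447753906)
[[734.0, -19.0], [728.0, -2.0], [691.0, 13.0], [675.0, 9.0], [668.0, 2.0], [661.0, -18.0], [665.0, -32.0], [675.0, -42.0], [716.0, -59.0]]
245 ((696.1502685546875, -19.42632293701172), (59.09247970581055, 70.35907745361328), 66.92921447753906)
[[734.0, -19.0], [728.0, -2.0], [691.0, 13.0], [675.0, 9.0], [668.0, 2.0], [661.0, -18.0], [665.0, -32.0], [675.0, -42.0], [716.0, -59.0]]
```

Call:
{"fn": "servo_tool", "kwargs": {"targets": [[1.2,-0.4,0,-0.045,87],[2.44,-0.79,0,-0.045,87],[2.44,-0.79,-0.6,-0.045,87],[2.44,-0.79,-1.7,-0.045,87],[2.44,-0.79,-2.8,-0.045,87]]}}

```text
time_s: 22.05
tcp_pos: [0.7046, -0.0227, 0.1152]
ee_rot: [[0.92, -0.392, 0.004], [-0.392, -0.92, 0.001], [0.003, -0.002, -1.0]]
wrist_force: [0.7, 0.8, -1.6]
gripper_width: 1.001
gripper_force: 0.0
```

Call:
{"fn": "servo_tool", "kwargs": {"targets": [[0,0,-1,0,87],[0,0,-1.8,0,87],[0,0,-2.3,0,87],[0,0,-2.55,0,87],[0,0,-2.55,0,60]]}}

```text
time_s: 22.47
tcp_pos: [0.702, -0.0228, 0.0363]
ee_rot: [[0.92, -0.392, -0.004], [-0.392, -0.92, -0.001], [-0.004, 0.002, -1.0]]
wrist_force: [-0.3, -0.2, -0.1]
gripper_width: 0.974
gripper_force: 0.0
```

Call:
{"fn": "servo_tool", "kwargs": {"targets": [[0,0,0,0,40],[0,0,0,0,40],[0,0,0,0,40],[0,0,0,0,40],[0,0,0.1,0,40]]}}

```text
time_s: 22.88
tcp_pos: [0.7032, -0.023, 0.042]
ee_rot: [[0.92, -0.392, 0.0], [-0.392, -0.92, 0.0], [0.0, -0.0, -1.0]]
wrist_force: [0.2, -0.2, -0.4]
gripper_width: 0.685
gripper_force: 30.0
```

Call:
{"fn": "servo_tool", "kwargs": {"targets": [[0,0,1,0,40],[0,0,2.2,0,40],[-1.3,-0.19,2.2,0.1,40],[-2.6,-0.38,2.2,0.2,40],[-3.9,-0.57,2.2,0.3,40]]}}

```text
time_s: 23.3
tcp_pos: [0.5853, -0.0401, 0.1085]
ee_rot: [[0.995, -0.098, 0.002], [-0.098, -0.995, 0.001], [0.002, -0.001, -1.0]]
wrist_force: [0.7, -0.6, -1.0]
gripper_width: 0.687
gripper_force: 30.0
```

Call:
{"fn": "servo_tool", "kwargs": {"targets": [[-1.25,-0.18,0,0.1,40],[-2.5,-0.36,0,0.155,40],[-3.5,-0.51,-0.2,0.155,40],[-4.15,-0.6,-0.6,0.155,40],[-4.15,-0.6,-1.3,0.155,40]]}}

```text
time_s: 23.72
tcp_pos: [0.4585, -0.0587, 0.0705]
ee_rot: [[0.999, 0.051, 0.002], [0.051, -0.999, 0.001], [0.002, -0.001, -1.0]]
wrist_force: [0.3, 1.1, -1.8]
gripper_width: 0.684
gripper_force: 30.0
```

Call:
{"fn": "servo_tool", "kwargs": {"targets": [[0,0,-0.6,0,40],[0,0,-1,0,40],[0,0,-1.2,0,40],[0,0,-1.3,0,40],[0,0,-1.33,0,40]]}}

```text
time_s: 24.13
tcp_pos: [0.4617, -0.0581, 0.0291]
ee_rot: [[0.999, 0.053, -0.001], [0.053, -0.999, -0.0], [-0.001, 0.0, -1.0]]
wrist_force: [-2.8, -0.1, 8.4]
gripper_width: 0.685
gripper_force: 30.0
```

Call:
{"fn": "servo_tool", "kwargs": {"targets": [[0,0,0,0,40],[0,0,-0.02,0,40],[0,0,-0.02,0,40],[0,0,-0.02,0,40],[0,0,-0.02,0,40]]}}

```text
time_s: 24.55
tcp_pos: [0.4627, -0.058, 0.0291]
ee_rot: [[0.999, 0.052, 0.002], [0.052, -0.999, 0.0], [0.002, -0.0, -1.0]]
wrist_force: [-1.4, -1.0, 6.0]
gripper_width: 0.688
gripper_force: 30.0
```

In contact with the floor. I release it and move the arm clear: up, then back towards the stack.

Call:
{"fn": "servo_tool", "kwargs": {"targets": [[0,0,0,0,68],[0,0,0,0,74],[0,0,0,0,74],[0,0,0.5,0,74],[0,0,1.3,0,74]]}}

```text
time_s: 24.97
tcp_pos: [0.4599, -0.0584, 0.0654]
ee_rot: [[0.999, 0.052, -0.006], [0.052, -0.999, -0.001], [-0.006, 0.001, -1.0]]
wrist_force: [0.3, 0.8, 0.5]
gripper_width: 0.84
gripper_force: 0.0
```

Call:
{"fn": "servo_tool", "kwargs": {"targets": [[0,0,1.3,0,74],[0,0,2.6,0,74],[0.6,0.6,3.5,0,74],[1.3,1.3,4,0,74],[2.1,2.1,4.4,0,74]]}}

```text
time_s: 25.38
tcp_pos: [0.5256, 0.0052, 0.202]
ee_rot: [[0.999, 0.051, 0.004], [0.051, -0.999, 0.001], [0.004, -0.001, -1.0]]
wrist_force: [0.8, -0.6, -0.2]
gripper_width: 0.851
gripper_force: 0.0
```

Call:
{"fn": "servo_tool", "kwargs": {"targets": [[0.9,0.9,0,0,74],[1.8,1.8,0,0,74],[2.7,2.7,0,0,74],[2.7,2.7,0,0,74],[2.7,2.7,0,0,74]]}}

```text
time_s: 25.8
tcp_pos: [0.6063, 0.0872, 0.1975]
ee_rot: [[0.999, 0.054, -0.002], [0.054, -0.999, -0.001], [-0.002, 0.0, -1.0]]
wrist_force: [-0.9, -0.7, -0.9]
gripper_width: 0.85
gripper_force: 0.0
```

```bash
python3 - <<'E'
from h import *
t=r.capture("top"); s=r.capture("side"); print(r.sense()["time_s"])
cv2.imwrite("pics/end.png",np.vstack([cv2.resize(t["pixels"][90:280,80:420,::-1],(512,290)),cv2.resize(s["pixels"][130:350,60:440,::-1],(512,300))]))
H=hsv(t); m=((H[...,0]>8)&(H[...,0]<22)&(H[...,1]>100)&(H[...,2]>150)).astype(np.uint8); m[:193]=0; m[245:]=0; m[:,:100]=0; m[:,400:]=0
for k in blobs(m,100): print(cv2.boundingRect(k),[np.round(q,1) for q in rect(ray(t,k[:,0],.033))])
E
```

```text
25.9
(226, 211, 21, 24) [array([446.3,  49. ]), array([57.8, 66.4]), np.float64(89.5)]
(366, 208, 22, 26) [array([ 446.7, -357.1]), array([59.6, 71.1]), np.float64(82.3)]
(263, 207, 21, 26) [array([453.1, -58.2]), array([70.2, 59. ]), np.float64(3.5)]
(330, 202, 22, 27) [array([ 460.8, -253.9]), array([59.2, 70.9]), np.float64(74.2)]
```

View pics/end.png

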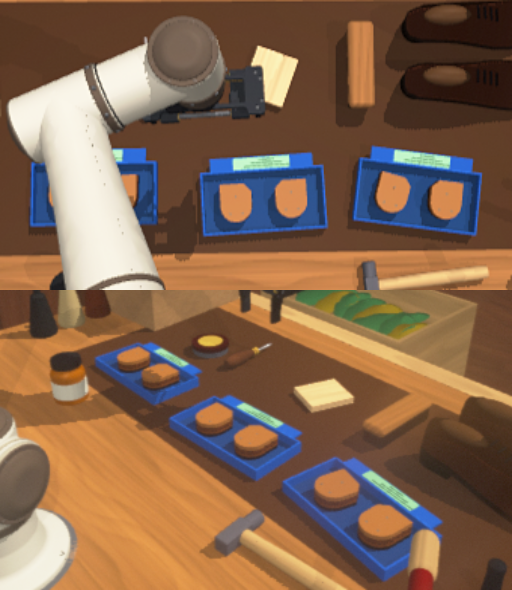

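The final views show a pair lying flat and square in each of the three trays and an empty board. The bystanders look where they were, and the arm is clear of everything.

```bash
python3 -c "
from station import r
print(r.finish_job())"
```

```text
the job is handed in; nothing more can be done
None
```

All five heels are dealt: each of the three trays holds a left and a right heel, flat and facing the ticket, and the stack is empty. The job was handed in after about 26 s of robot time; the hand-in returned no verdict.

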